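# Set a tray-stand leg to its length mark and hold it there with the cam lever squeezed shut

### The arm

A 6-joint arm with a two-finger parallel gripper is mounted at the origin on the work surface. World frame = base frame: x ahead of the robot, y to its left, z up, the work surface at z = 0. Lengths are in mm, angles in rad, forces in N, time in s.
With the tool pointing down it reaches from about 275 to 750 mm from the base axis. Payload 10.2 kg.
Tool frame: the origin (TCP) lies between the finger pads; the fingertips stand 25 mm ahead of it and the grasp point (between the pads) lies 6 mm ahead of it; z points along the fingers, y is the direction in which the jaws open and shut (so a half turn about z gives the same grasp; the last joint's range is limited). The gripper opens to 85 mm and grips with 20 to 120 N. Pads are 22 mm wide; open, the fingers measure 114 mm over their backs; the gripper's body (76 mm by 85 mm) begins 54 mm behind the grasp point. The pads swing forward as they close: fully open they stand 13 mm farther back than shut.
Start: joints at [-1.491, 0.313, 1.498, -0, 1.331, -0.223], TCP at [156.539, -501.126, 256.294] pointing down, gripper open.
Joint ranges: [-2.94, 2.94], [-0.97, 2.17], [0.19, 2.56], [-1.23, 4.37], [0.02, 3.11], [-2.88, 2.88]. Speed limits (rad/s): [2.39, 2.39, 3.01, 3.14, 3.14, 3.14].

### API

Orientations are given as a unit quaternion [x, y, z, w].
In Python, from bench import env, optics, order gives the robot as it stands.
- The arm moves only by the tool servo_tool, never from a script. Its argument "steps" is a list of rows, each a list of 7 numbers: the finger opening in m, from 0 to 0.0854, then the shift along the world's x, y, z in m, then the turn, a rotation vector about the world's x, y, z in degrees. In form: [[fingers, x, y, z, ax, ay, az], ...]. A call has 1 to 5 rows; each row is the pose to reach, as a shift and turn from the pose measured when the call began; what a row does not reach only later rows make up. A row lasts 1/8 s, in which the tool goes at most 62.5 mm and 10.7 degrees, less where a joint would pass 70% of its speed; a pose out of reach is approached as far as the arm can. A call with a gripper value outside its range is refused whole. The fingers move at their own pace and stop on an object; "newtons" is the grip in N (left out, the last holds). Time passes only in rows, so rows that repeat a pose let the fingers close. It gives the time, the measured TCP pose, the force and the opening at its end, in the units of the state.
- env.get_state(): the state, without advancing time (a new reading comes with each control period).
- optics.capture(name): name is "scene" or "side" or "wrist"; returns (picture, depth): 480x640x3 uint8, red, green, blue; 480x640 float32, mm along the optical axis (not along the pixel's ray), 0 where there is no reading.
- optics.get_calibration(name): a dict with "fx", "fy", "cx", "cy" (pixels), "R" (3x3) and "t" (3): a world point X has camera coordinates R X + t. Camera axes: x right, y down, z forward; pixel columns grow to the right and rows downward; lengths in mm; the calibration is good to about 2 mm. A picture is of the moment at which its call begins: read the wrist's pose just before it. get_calibration takes no time and is no camera call; for the wrist camera it gives the pose at the moment of the call.
- order.hand_in(): hands the job in, once; it reports no verdict.
The state is a dict: "t": time; "joints": joint angles; "joint_vel": joint speeds; "joint_torque": joint torques, N m; "eef_pos": TCP position; "eef_rot": TCP orientation; "force": force on the tool from outside, world axes, zero at the start; "moment": the same for the moment, N m; "opening": opening from 0.0 (shut) to 1.0 (fully open).
Only numpy, scipy, OpenCV 4.12 (cv2) and the standard library are available. Lean on these libraries where they do the work, as an engineer would, in place of code of your own. Each camera call takes 0.05 s, during which the arm holds its last target. There are 200 camera calls.

### The job

Swing the orange-handled clamp arm over onto the tube of the tray-stand leg, fully down. Then draw the spring-loaded leg out until its yellow pointer is level with the red length mark, and only there, while holding the leg at the mark, squeeze the red cam lever fully shut against the leg's grey grip block. Finish still gripping block and lever with the pointer at the mark (do not let go: the spring would pull the leg back in), and leave the bowl, jug and basket alone.

Things in the scene. Friction and masses are not known exactly. Their poses are not given: they have to be found in the camera images.
- jig: Fixed white jig board, 190 (x) x 420 (y) x 12 mm, origin at the centre of its underside on the bench, z up. Carries a 32 mm outer tube along its y axis, tube axis 45 mm above the bench (top 61 mm) over x = 0, from y -190 to 8 mm. The leg slides out of it towards the jig's +y. Place and yaw vary.
- clamp (a joint): Angle of the toggle clamp arm on the jig (rad). 0 = arm level along the jig's +x across the tube, rubber foot on the tube: fully down. Grows as it swings up and back towards the jig's -x; 1.57 = upright; stop at 2.2. Starts about 1.85 to 2.15 (leaning back). Light friction (0.05 N m) keeps it near upright; well past upright it falls by itself.
- clamp_hinge (a point): Hinge axis point of the clamp arm, in the jig's frame at x -50, y -100, z 75 mm; hinge axis parallel to the jig's y. Two cheeks reach 88 mm above the bench there.
- clamp_grip (a point): Middle of the orange handle of the clamp arm, 90 mm from the hinge; moves with the arm. The handle is 46 mm long (62 to 108 mm from the hinge), 14 mm thick along the jig's y (the sides to pinch), 18 mm the other way.
- leg (a joint): Extension of the sliding leg along the jig's +y (m). 0 = fully in, stop at 0.095. Starts at 0. A return spring always pulls it in with about 4 to 5 N, also with the cam lever shut; the leg springs back when let go.
- leg_head (a point): Head on the sliding leg, axes parallel to the jig's; origin on the tube axis (45 mm above the bench), at jig y = 50 mm + extension. From it rises the grey grip block: 17 mm thick (x -6 to +11 mm), y -18 to +14 mm, top 70 mm above this origin. The lower head is 36 mm wide in x, up to 17 mm above this origin.
- crossbar (a point): Middle of the near (-y) face of the blue crossbar plate on the leg head, at the head's y +14 mm. Plate 110 mm wide in x (-55 to +55 mm), 6 mm thick, from 70 to 112 mm above the bench; this point 91 mm up. Fingers standing open either side of the grip block can push on this face towards +y to draw the leg out, and then close on block and lever.
- pinch (a point): Point on the leg head on the middle of the pinch, 47 mm above the leg head's origin (92 mm above the bench): with the cam lever shut, block and lever together are 22 mm thick there, from x -11 mm (lever's outer face) to +11 mm (block's far face) about this point.
- lever (a joint): Angle of the red cam lever on the leg head (rad): 0 = shut, upright against the block; grows as it leans out towards the jig's -x; stop at 0.36. Starts about 0.28 to 0.36. Friction only (about 0.2 N m, 4 to 5 N at its tip): it stays where it is put.
- lever_tip (a point): Outer upper end of the red cam lever blade (24 mm wide in y, 5 mm thick), 63 mm above its pivot; 114 mm above the bench when shut. The pivot lies parallel to the jig's y, on the leg head 6 mm to -x and 6 mm above its origin. Fully open, this tip stands about 33 mm to -x from the middle of the pinch.
- pointer (a point): Tip of the yellow pointer on the leg head (bar along x, 4 mm wide in y), at the head's x +64 mm, y 0, 19 mm above the bench. Moves with the leg.
- mark: Red length mark, a fixed bar 26 (x) x 6 (y) x 6 mm lying on the jig board beside the pointer's path at jig x = 80 mm, with the jig's axes; origin at the centre of its underside. Its place along the jig's y varies: the pointer is level with it at an extension of about 0.03 to 0.075 m, namely the mark's y in the jig frame minus 0.050.
- bowl: Loose orange bowl, 150 mm across, 70 mm high; origin at the centre of its underside. Leave alone.
- jug: Loose white bottle with green cap, 90 mm across, 170 mm high; origin at the centre of its underside. Leave alone.
- basket: Loose white slatted basket, 120 x 180 x 70 mm; origin at the centre of its underside. Leave alone.

How it is judged:
By the outcome, as a careful person would: the job done as asked, in the order asked, and still so for the second after the job is handed in, while the arm keeps its last pose, push and grip.
It also fails if it takes over 45 s, if anything falls off the work surface, if the arm or the gripper's body presses on something with over 40 N, if the wrist force passes 120 N, or if a joint passes its speed limit or range.

## Working session

There is one attempt and no reset: what is moved stays moved. The work goes in short steps, Python scripts to look and compute and a tool call to move; the robot and the scene stay as the last step left them, time stands still between calls to the robot, and variables do not carry over. Pictures are saved under pics/ and viewed, about 8 in all and at most 12, crops included, and the job is handed in when it is done.

Besides the shell and the picture viewer there is one more tool, called after "Call:" as name([rows], argument=value, ...), one row to a line, values as JSON. servo_tool: Moves the arm, as the interface text tells. Its arguments: {"type":"object","properties":{"steps":{"type":"array","items":{"type":"array","items":{"type":"number"}}},"newtons":{"type":"number"}},"required":["steps"]}

```bash
mkdir -p pics; python3 - <<'E'
from bench import env, optics
import cv2,numpy as np
print(env.get_state())
for n in ("scene","side"):
    p,d=optics.capture(n); cv2.imwrite(f"pics/{n}0.png",p[:,:,::-1]); np.savez(f"pics/{n}0.npz",p=p,d=d,**optics.get_calibration(n))
    c=optics.get_calibration(n);print(n,c)
E
```

```text
{'t': 0.0, 'joints': array([-1.49138913e+00,  3.13415472e-01,  1.49843833e+00, -2.47221475e-05,
        1.33097225e+00, -2.23385024e-01]), 'joint_vel': array([ 0.00091958,  0.00171672, -0.0017954 , -0.00077552,  0.00160575,
       -0.0006816 ]), 'joint_torque': array([ 1.39280863e-03, -4.12263143e+01, -2.59742725e+01, -1.02391359e-04,
        4.13861009e-03,  5.63182700e-08]), 'eef_pos': array([ 156.52031167, -500.89182488,  255.75224561]), 'eef_rot': array([ 9.88560850e-01,  1.50821303e-01,  3.23830524e-05, -6.15969205e-04]), 'force': array([-0.3509718 , -0.34773447, -0.43660098]), 'moment': array([-0.00946685,  0.04383378, -0.01584322]), 'opening': 1.0002251027400955}
scene {'fx': 449.9324774600836, 'fy': 449.9324774600836, 'cx': 318.34506828101496, 'cy': 245.27643098459353, 'R': array([[-0.64930575,  0.76033211,  0.01723735],
       [ 0.56304737,  0.49581842, -0.66116697],
       [-0.51125307, -0.41959407, -0.75004074]]), 't': array([ 331.97373428, -217.83336914, 1357.95504237])}
side {'fx': 505.01744328629957, 'fy': 505.01744328629957, 'cx': 318.5118638890696, 'cy': 248.44685719321959, 'R': array([[-0.79581466, -0.60553649,  0.00213963],
       [-0.31165256,  0.40654875, -0.85883106],
       [ 0.51918369, -0.68413718, -0.51225445]]), 't': array([ 400.5526478 ,  261.68171499, 1284.02914998])}
```

View pics/scene0.png

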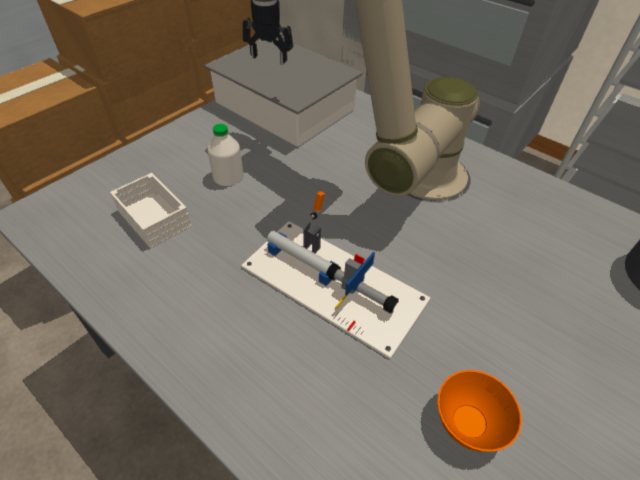

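View pics/side0.png

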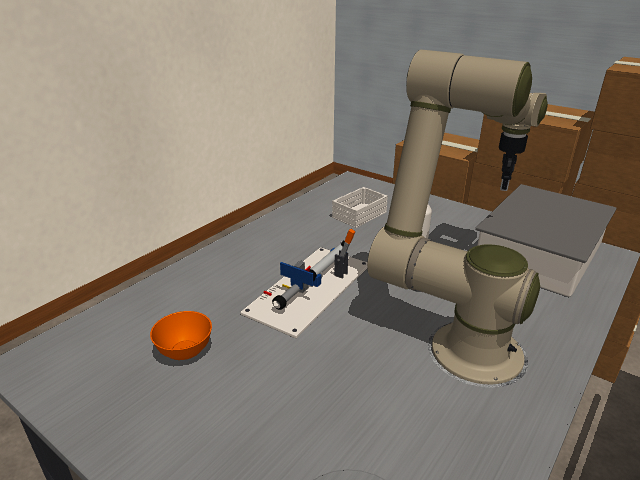

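The scene view shows the board with corners near (290,226), (428,297), (388,348), (243,268). The clamp handle is at (319,202) leaning back, the pointer at (341,302) and the red mark at (351,325). The side view agrees. Next I fit the poses.

```bash
cat > h.py <<'E'
import numpy as np,cv2
def cloud(p,d,c):
    v,u=np.mgrid[0:480,0:640]; ok=d>0
    P=np.stack([(u-c['cx'])/c['fx']*d,(v-c['cy'])/c['fy']*d,d],-1)
    return (P-c['t'])@c['R'],ok
def masks(p):
    h=cv2.cvtColor(p,cv2.COLOR_RGB2HSV);H,S,V=[h[...,i].astype(int) for i in range(3)]
    return dict(red=((H<4)|(H>175))&(S>170)&(V>90),orange=(H>=5)&(H<14)&(S>180)&(V>90),yellow=(H>20)&(H<32)&(S>150)&(V>90),
      blue=(H>100)&(H<120)&(S>150)&(V>40),white=(S<45)&(V>170))
def proj(X,c):
    q=np.asarray(X)@c['R'].T+c['t'];return np.stack([c['fx']*q[...,0]/q[...,2]+c['cx'],c['fy']*q[...,1]/q[...,2]+c['cy']],-1)
E
python3 - <<'E'
from h import *
for n in("scene","side"):
    z=np.load(f"pics/{n}0.npz");p,d=z['p'],z['d'];W,ok=cloud(p,d,z);m=masks(p)
    near=ok&(W[...,0]>200)&(W[...,0]<800)&(abs(W[...,1])<400)
    b=near&(abs(W[...,2]-12)<5)&(cv2.cvtColor(p,cv2.COLOR_RGB2HSV)[...,1]<60)&(p.min(-1)>150)
    k,l,s,_=cv2.connectedComponentsWithStats(cv2.morphologyEx(b.astype(np.uint8),cv2.MORPH_CLOSE,np.ones((5,5))));i=1+np.argmax(s[1:,4])
    B=W[(l==i)&b];r=cv2.minAreaRect(B[:,:2].astype(np.float32));print(n,'board',r,B[:,2].mean(),len(B))
    for c in('red','orange','yellow','blue'):
        mm=near&m[c]&(W[...,2]<220);k,l,s,_=cv2.connectedComponentsWithStats(mm.astype(np.uint8),connectivity=8)
        for i in range(1,k):
            if s[i,4]>8:
                Q=W[(l==i)];print(c,s[i],np.median(Q,0).round(1),Q.min(0).round(),Q.max(0).round())
E
```

```text
scene board ((509.18853759765625, 44.67854309082031), (191.44760131835938, 419.02435302734375), 4.926601886749268) 10.583022095265658 5992
red [355 254   9  10  55] [482.4  90.3 104.8] [478.  79.  95.] [488. 101. 111.]
red [348 321   7   9  19] [581.  153.1  16.7] [570. 151.  14.] [593. 156.  19.]
orange [314 191  11  20 132] [446.3 -58.3 160.6] [ 280. -195.   -2.] [458. -53. 179.]
orange [438 370  30  42 462] [582.8 391.7  49. ] [542. 376.  -3.] [645. 400.  72.]
yellow [336 295  10  13  28] [549.6  98.1  19.6] [528.  92.  12.] [568. 101.  24.]
blue [269 243  11  12  81] [ 546.8 -116.8   34.7] [ 532. -133.   17.] [ 550. -110.   47.]
blue [346 253  28  41 323] [515.4 114.2  99. ] [452. 107.  52.] [559. 119. 114.]
blue [320 272  11  13  90] [533.4  34.5  37.2] [521.  22.  15.] [537.  44.  48.]
side board ((503.7571716308594, 69.0188980102539), (191.46649169921875, 368.0460205078125), 4.6557488441467285) 12.358141633894435 2842
red [305 266   6   5  10] [476.7  83.9 109. ] [474.  72. 100.] [479.  99. 113.]
red [264 291   8   5  20] [576.2 152.3  17.4] [562. 147.  14.] [589. 156.  22.]
orange [345 229  10  15  90] [436.5 -59.3 161.3] [424. -69. 137.] [450. -54. 182.]
orange [183 311  29  27 477] [600.6 388.8  50.2] [534. 372.  14.] [645. 400.  74.]
yellow [282 284   8   5  17] [552.3  96.3  20.8] [539.  89.  16.] [564. 101.  23.]
blue [280 262  41  28 549] [491.3 109.5  87.4] [445.  13.  14.] [554. 120. 116.]
```

Call:
servo_tool([
  [0.085, 0.03, 0.05, 0.012, 0, 0, 8],
  [0.085, 0.06, 0.1, 0.024, 0, 0, 16],
  [0.085, 0.095, 0.15, 0.036, 0, 0, 24],
  [0.085, 0.13, 0.2, 0.048, 0, 0, 32],
  [0.085, 0.165, 0.25, 0.06, 0, 0, 40],
])

```text
t: 0.72
eef_pos: [322.2, -249.1, 316.1]
eef_rot: [0.876, 0.482, -0.0, -0.001]
force: [0.0, -0.8, 0.5]
opening: 0.995
```

Call:
servo_tool([
  [0.085, 0.03, 0.05, 0.012, 0, 0, 8],
  [0.085, 0.06, 0.1, 0.024, 0, 0, 16],
  [0.085, 0.09, 0.15, 0.03, 0, 0, 24],
  [0.085, 0.13, 0.2, 0.03, 0, 0, 32],
  [0.085, 0.165, 0.25, 0.03, 0, 0, 38],
])

```text
t: 1.35
eef_pos: [488.0, 2.8, 346.0]
eef_rot: [0.67, 0.742, -0.0, -0.0]
force: [0.1, -1.0, 0.5]
opening: 0.999
```

```bash
python3 - <<'E'
from bench import env, optics
import cv2,numpy as np
s=env.get_state();print(s['t'],s['eef_pos'],s['eef_rot'],s['joints'])
n="wrist";c=optics.get_calibration(n);p,d=optics.capture(n); cv2.imwrite(f"pics/{n}1.png",p[:,:,::-1]); np.savez(f"pics/{n}1.npz",p=p,d=d,**c)
print(-c['R'].T@c['t'],c['R'])
E
```

```text
1.35 [488.0267497    2.78137254 345.97961094] [ 6.70394707e-01  7.42004446e-01 -3.67762554e-04 -4.51915527e-04] [-2.34815579e-01  1.80743988e-01  1.43487270e+00 -2.12452604e-04
  1.52712177e+00 -3.36120990e-01]
[478.92029286  82.52872433 463.06586912] [[ 9.94869367e-01  1.01165786e-01 -6.53653858e-04]
 [ 9.63408385e-02 -9.45409090e-01  3.11319925e-01]
 [ 3.08769546e-02 -3.09785630e-01 -9.50304939e-01]]
```

View pics/wrist1.png

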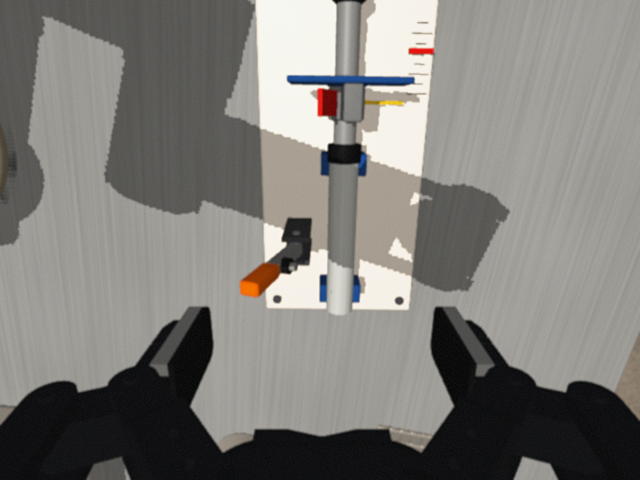

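The wrist view shows the red mark at (421,51), pointer at (385,102), lever at (327,102), crossbar at (350,79) and handle at (260,280). I refine the jig pose from these.

```bash
cat >> h.py <<'E'
def ray(uv,z,c):
    uv=np.atleast_2d(uv);r=np.c_[(uv[:,0]-c['cx'])/c['fx'],(uv[:,1]-c['cy'])/c['fy'],np.ones(len(uv))]@c['R']
    C=-c['R'].T@c['t'];return C+r*((z-C[2])/r[:,2])[:,None]
E
python3 - <<'E'
from h import *
z=np.load("pics/wrist1.npz");p,d=z['p'],z['d'];m=masks(p);W,ok=cloud(p,d,z)
def comp(c,zz):
    k,l,s,_=cv2.connectedComponentsWithStats(m[c].astype(np.uint8),connectivity=8)
    for i in range(1,k):
        if s[i,4]>25:
            v,u=np.nonzero(l==i);Q=ray(np.c_[u,v],zz,z);r=cv2.minAreaRect(Q[:,:2].astype(np.float32))
            print(c,s[i],'rect',np.round(r[0],1),np.round(r[1],1),round(r[2],2),'cloud',np.median(W[v,u],0).round(1))
comp('red',18);comp('yellow',21);comp('blue',112);comp('orange',155)
# board left/right edges
g=cv2.cvtColor(p,cv2.COLOR_RGB2HSV)
b=ok&(abs(W[...,2]-12)<4)&(W[...,1]>-170)&(W[...,1]<260)&(W[...,0]>380)&(W[...,0]<640)
for y in (-130,-100,-50,0,50,100,150,200):
    q=W[b&(abs(W[...,1]-y)<3)][:,0]
    if len(q):print(y,q.min().round(1),q.max().round(1))
print(W[b][:,1].min())
t=ok&(W[...,2]>57)&(W[...,2]<66)&(W[...,0]>480)&(W[...,0]<570)
for y in(-130,-100,-60,-20,10):
    q=W[t&(abs(W[...,1]-y)<4)];print('tube',y,q[:,0].mean().round(1))
E
```

```text
red [409  49  24   5 113] rect [576.8 150.6] [24.5  3.8] 5.8 cloud [576.4 150.7  17.7]
red [318  89  19  27 476] rect [483.9  89.8] [19.8 27. ] 5.64 cloud [482.8  88.6  96.2]
yellow [365 101  38   4 119] rect [545.1  95.6] [40.4  3.1] 5.81 cloud [545.6  96.   21.2]
blue [288  76 126   9 838] rect [500.9 108. ] [106.5   6.3] 5.8 cloud [497.  108.1 111.4]
blue [322 152   7  23 131] rect [486.6  36. ] [ 5.4 19.8] 5.83 cloud [487.4  27.4  45.5]
blue [359 153   7  22 132] rect [520.1  39. ] [ 5.5 19. ] 7.55 cloud [527.9  30.4  45.6]
blue [320 276   6  25 128] rect [497.  -88.8] [ 5.1 26.7] 5.97 cloud [ 501.2 -121.3   44.9]
blue [353 276   7  26 124] rect [531.2 -85.9] [ 5.8 27.7] 2.58 cloud [ 541.3 -119.7   45.1]
orange [240 264  39  33 661] rect [438.1 -64.5] [41.8 19.8] 52.2 cloud [441.8 -58.1 163. ]
-130 442.7 617.0
-100 423.8 614.0
-50 419.8 609.8
0 416.2 604.8
50 410.8 600.3
100 406.1 596.9
150 402.6 592.1
200 550.6 587.2
-169.9651678458062
tube -130 521.6
tube -100 518.8
tube -60 515.6
tube -20 511.5
tube 10 509.6
```

Call:
servo_tool([
  [0, -0.04, -0.03, -0.03, 0, 0, -0.9],
  [0, -0.08, -0.06, -0.06, 0, 0, -0.9],
  [0, -0.097, -0.071, -0.1, 0, 0, -0.9],
  [0, -0.097, -0.071, -0.14, 0, 0, -0.9],
  [0, -0.097, -0.071, -0.176, 0, 0, -0.9],
], newtons=40)

```text
t: 2.02
eef_pos: [392.6, -63.0, 168.0]
eef_rot: [0.673, 0.739, 0.001, -0.002]
force: [0.3, -1.0, -0.2]
opening: 0.003
```

Call:
servo_tool([
  [0, 0.02, 0.002, 0, 0, 0, 0],
  [0, 0.04, 0.0035, 0, 0, 0, 0],
  [0, 0.06, 0.005, 0, 0, 0, 0],
  [0, 0.08, 0.007, 0, 0, 0, 0],
  [0, 0.1, 0.0085, 0, 0, 0, 0],
])

```text
t: 2.65
eef_pos: [492.8, -54.4, 167.6]
eef_rot: [0.673, 0.739, 0.0, -0.002]
force: [-2.0, -0.0, -0.1]
opening: 0.001
```

```bash
python3 - <<'E'
from bench import env, optics
from h import *
p,d=optics.capture("scene");c=optics.get_calibration("scene");W,ok=cloud(p,d,c);o=masks(p)['orange']&ok&(W[...,1]<100)&(W[...,0]>350)
Q=W[o];s=(Q-[465.6,-61.6,75])@np.array([.9963,.0854,0]);print(len(Q),np.median(Q,0),'angle',np.arctan2(np.median(Q[:,2])-75,np.median(s)))
E
```

```text
83 [521.53610758 -49.24458736 157.68555437] angle 0.9681333304525754
```

Call:
servo_tool([
  [0, 0.02, 0.001, 0, 0, 0, 0],
  [0, 0.04, 0.002, 0, 0, 0, 0],
  [0, 0.055, 0.003, 0, 0, 0, 0],
  [0, 0.065, 0.003, 0, 0, 0, 0],
  [0, 0.065, 0.003, 0.0, 0, 0, 0],
])

```text
t: 3.32
eef_pos: [559.5, -51.5, 167.4]
eef_rot: [0.673, 0.739, 0.001, -0.002]
force: [-0.4, 0.5, -0.2]
opening: 0.001
```

```bash
python3 - <<'E'
from bench import env, optics
from h import *
p,d=optics.capture("scene");c=optics.get_calibration("scene");W,ok=cloud(p,d,c);o=masks(p)['orange']&ok&(W[...,1]<100)&(W[...,0]>350)
Q=W[o];s=(Q-[465.6,-61.6,75])@np.array([.9963,.0854,0]);print(len(Q),np.median(Q,0),'angle',np.arctan2(np.median(Q[:,2])-75,np.median(s)))
E
```

```text
98 [548.98387121 -47.70557395 117.10705408] angle 0.46239359821465853
```

Call:
servo_tool([
  [0, -0.003, -0.002, -0.02, 0, 0, 0],
  [0, -0.003, -0.002, -0.035, 0, 0, 0],
  [0, -0.003, -0.002, -0.045, 0, 0, 0],
  [0, -0.003, -0.002, -0.055, 0, 0, 0],
  [0, -0.003, -0.002, -0.058, 0, 0, 0],
])

```text
t: 4.0
eef_pos: [556.1, -53.4, 108.9]
eef_rot: [0.673, 0.739, 0.001, -0.002]
force: [-2.8, 0.9, 6.8]
opening: 0.0
```

```bash
python3 - <<'E'
from bench import env, optics
from h import *
p,d=optics.capture("scene");c=optics.get_calibration("scene");W,ok=cloud(p,d,c);o=masks(p)['orange']&ok&(W[...,1]<100)&(W[...,0]>350)
Q=W[o];s=(Q-[465.6,-61.6,75])@np.array([.9963,.0854,0]);print(len(Q),np.median(Q,0),Q.max(0),'angle',np.arctan2(np.median(Q[:,2])-75,np.median(s)))
E
```

```text
55 [566.97568877 -47.30160328  80.63834026] [576.87748489 -40.31214428  87.15568487] angle 0.05528960141069394
```

Call:
servo_tool([
  [0, 0, 0, -0.001, 0, 0, 0],
  [0, 0, 0, -0.002, 0, 0, 0],
  [0, 0, 0, -0.003, 0, 0, 0],
])

```text
t: 4.42
eef_pos: [556.5, -53.5, 108.7]
eef_rot: [0.673, 0.74, 0.001, -0.001]
force: [-9.6, 2.8, 24.9]
opening: -0.003
```

Call:
servo_tool([
  [0, 0, 0, 0.05, 0, 0, 0],
  [0.085, -0.01, 0.02, 0.1, 0, 0, -0.5],
  [0.085, -0.03, 0.07, 0.12, 0, 0, -0.5],
  [0.085, -0.05, 0.12, 0.12, 0, 0, -0.5],
  [0.085, -0.0537, 0.1435, 0.12, 0, 0, -0.5],
])

```text
t: 5.05
eef_pos: [501.9, 92.1, 229.5]
eef_rot: [0.676, 0.737, 0.002, -0.001]
force: [0.5, -0.6, -0.5]
opening: 0.846
```

Call:
servo_tool([
  [0.085, 0, 0, 0, 0, 0, 0],
  [0.085, 0, 0, -0.02, 0, 0, 0],
  [0.085, 0, 0, -0.04, 0, 0, 0],
  [0.085, 0, 0, -0.04, 0, 0, 0],
])

```text
t: 5.55
eef_pos: [501.6, 91.2, 188.6]
eef_rot: [0.676, 0.737, 0.001, -0.001]
force: [-0.1, 0.3, 0.3]
opening: 0.993
```

```bash
python3 - <<'E'
from bench import env, optics
import cv2,numpy as np
s=env.get_state();print(s['t'],s['eef_pos'],s['eef_rot'],s['force'])
n="wrist";c=optics.get_calibration(n);p,d=optics.capture(n); cv2.imwrite(f"pics/{n}2.png",p[:,:,::-1]); np.savez(f"pics/{n}2.npz",p=p,d=d,**c)
E
```

```text
5.55 [501.6029616   91.24029916 188.58923675] [ 6.75909748e-01  7.36982548e-01  7.27181022e-04 -1.48579744e-03] [-0.08869402  0.28869651  0.31093665]
```

View pics/wrist2.png

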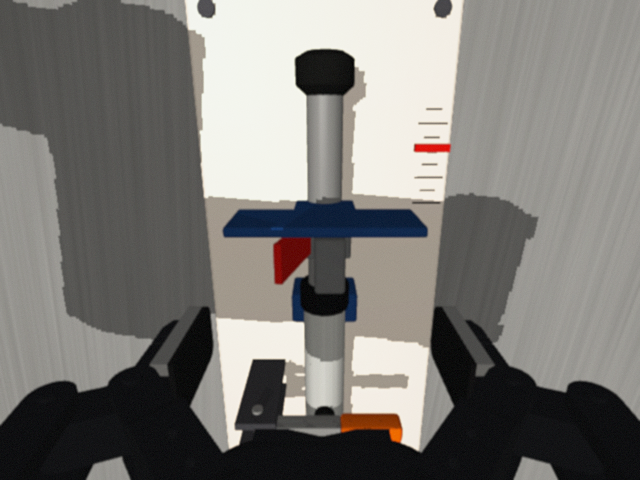

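The wrist view shows the clamp arm level across the tube with its orange handle at (370,425), the open lever at (292,260), the block at (330,262) and the fingers (x ≈210 and 433) straddling both. I check the centring with depth.

```bash
python3 - <<'E'
from h import *
z=np.load("pics/wrist2.npz");W,ok=cloud(z['p'],z['d'],z);m=masks(z['p'])
ex=np.array([.9963,.0854,0]);ey=np.array([-.0854,.9963,0]);T=np.array([501.6,91.2,0])
def rep(n,k):
    Q=W[k&ok]-T;print(n,len(Q),'x',np.percentile(Q@ex,[1,50,99]).round(1),'y',np.percentile(Q@ey,[1,50,99]).round(1),'z',np.percentile(Q[:,2],[1,99]).round(1))
top=(W[...,2]>105)&(W[...,2]<120)
v,u=np.mgrid[0:480,0:640]
rep('red',m['red']&(u<350));rep('bluetop',m['blue']&top)
rep('block',(u>311)&(u<345)&(v>235)&(v<275)&top)
rep('tip red',m['red']&(u<350)&top)
rep('mark',m['red']&(u>400))
E
```

```text
red 1149 x [-27.2 -20.5  -9.5] y [-11.7  -1.6  10.6] z [ 64.  111.2]
bluetop 2327 x [-51.9   0.7  53.4] y [15.9 19.3 20.9] z [105.1 112.8]
block 1206 x [-5.2  2.9 11. ] y [-4.9  6.3 15.9] z [110.6 115.8]
tip red 441 x [-27.3 -24.2 -21.5] y [-11.8   0.1  10.6] z [105.1 111.5]
mark 224 x [67.8 80.1 92.9] y [51.1 53.4 55.6] z [15.7 19. ]
```

Call:
servo_tool([
  [0.085, 0, -0.001, -0.025, 0, 0, 0],
  [0.085, 0.0005, -0.001, -0.05, 0, 0, 0],
  [0.085, 0.0005, -0.001, -0.07, 0, 0, 0],
  [0.085, 0.0005, -0.001, -0.085, 0, 0, 0],
  [0.085, 0.0005, -0.001, -0.092, 0, 0, 0],
])

```text
t: 6.22
eef_pos: [502.9, 90.1, 97.5]
eef_rot: [0.676, 0.737, 0.001, -0.001]
force: [-0.1, -0.1, 0.6]
opening: 0.996
```

Call:
servo_tool([
  [0.085, -0.0005, 0.005, 0, 0, 0, 0],
  [0.085, -0.001, 0.01, 0, 0, 0, 0],
  [0.085, -0.0015, 0.015, 0, 0, 0, 0],
  [0.085, -0.0015, 0.02, 0, 0, 0, 0],
  [0.085, -0.002, 0.025, 0, 0, 0, 0],
])

```text
t: 6.85
eef_pos: [500.9, 115.0, 97.9]
eef_rot: [0.676, 0.737, 0.001, -0.0]
force: [-0.8, -5.3, -4.1]
opening: 0.997
```

```bash
cat > meas.py <<'E'
from bench import env, optics
from h import *
ex=np.array([.9963,.0854,0]);ey=np.array([-.0854,.9963,0]);J=np.array([506.9,42.3,0])
def run(tag):
    s=env.get_state();print(s['t'],s['eef_pos'].round(1),s['force'].round(1),s['opening'])
    for n in("wrist","scene","side"):
        c=optics.get_calibration(n);p,d=optics.capture(n);cv2.imwrite(f"pics/{n}_{tag}.png",p[:,:,::-1]);m=masks(p)
        v,u=np.mgrid[0:480,0:640];uv=np.c_[u.ravel(),v.ravel()]
        for col,zz in(('yellow',20),('red',17)):
            Q=(ray(uv,zz,c)-J);x=(Q@ex).reshape(480,640);y=(Q@ey).reshape(480,640)
            k=m[col]&(y>30)&(y<160)&((x>15)&(x<66) if col=='yellow' else (x>64)&(x<96))
            if k.sum()>3:print(n,col,k.sum(),'x',x[k].mean().round(1),'y',y[k].mean().round(2),y[k].min().round(1),y[k].max().round(1))
        W,ok=cloud(p,d,c);Q=W-J;b=m['blue']&ok&(W[...,2]>75)&(W[...,2]<120)
        if b.sum()>10:print(n,'crossbar y',np.percentile(Q[b]@ey,[2,50,98]).round(1))
E
python3 -c "import meas;meas.run('a')"
```

```text
6.85 [500.9 115.   97.9] [-0.8 -5.3 -4.1] 0.9969685007870829
wrist yellow 571 x 44.3 y 70.74 68.1 72.9
wrist red 552 x 78.8 y 103.18 99.9 106.0
wrist crossbar y [85.5 90.  90.7]
scene yellow 24 x 46.3 y 72.58 71.0 74.3
scene red 20 x 83.1 y 104.18 101.9 106.5
scene crossbar y [87.6 92.3 93.5]
side yellow 17 x 50.0 y 70.16 66.0 74.2
side red 21 x 78.0 y 102.55 97.6 108.6
side crossbar y [84.4 89.4 93.2]
```

Call:
servo_tool([
  [0.085, -0.0005, 0.008, 0, 0, 0, 0],
  [0.085, -0.0015, 0.016, 0, 0, 0, 0],
  [0.085, -0.002, 0.024, 0, 0, 0, 0],
  [0.085, -0.0025, 0.031, 0, 0, 0, 0],
  [0.085, -0.0025, 0.031, 0, 0, 0, 0],
])

```text
t: 7.62
eef_pos: [498.2, 146.3, 98.0]
eef_rot: [0.676, 0.737, 0.001, -0.0]
force: [-0.3, -4.2, -2.2]
opening: 0.994
```

```bash
python3 -c "import meas;meas.run('b')"
```

```text
7.625 [498.2 146.3  98. ] [-0.3 -4.2 -2.2] 0.9936171830741257
wrist yellow 579 x 44.4 y 102.17 99.6 104.4
wrist red 558 x 78.9 y 103.46 100.2 106.8
wrist crossbar y [116.9 121.4 122.1]
scene yellow 24 x 46.6 y 103.43 101.8 105.1
scene red 21 x 83.8 y 104.5 102.3 106.6
scene crossbar y [118.1 123.  124. ]
side yellow 18 x 50.0 y 100.37 96.3 105.0
side red 21 x 78.4 y 103.37 97.6 108.7
side crossbar y [115.1 119.8 123.9]
```

View pics/wrist_b.png

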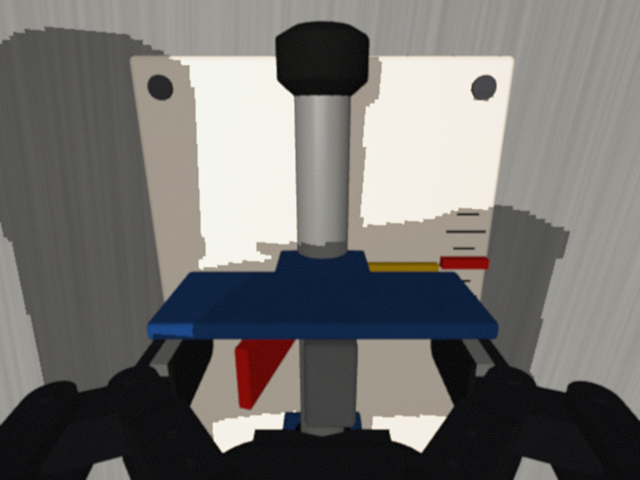

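The pointer (403,267) sits just short of the mark (464,263), about 1.4 mm by the measurements. I'll move up the rest and then close.

Call:
servo_tool([
  [0.085, 0, 0.001, 0, 0, 0, 0],
  [0.085, 0, 0.0015, 0, 0, 0, 0],
  [0.085, 0, 0.0015, 0, 0, 0, 0],
])

```text
t: 8.15
eef_pos: [498.2, 147.2, 97.9]
eef_rot: [0.676, 0.737, 0.001, -0.0]
force: [-1.8, -5.1, -2.1]
opening: 0.999
```

```bash
python3 -c "import meas;meas.run('c')"
```

```text
8.15 [498.2 147.2  97.9] [-1.8 -5.1 -2.1] 0.9987485657324512
wrist yellow 583 x 44.5 y 102.97 100.4 105.2
wrist red 515 x 79.0 y 103.38 100.3 106.4
wrist crossbar y [117.8 122.2 122.9]
scene yellow 25 x 44.7 y 104.29 102.4 106.1
scene red 21 x 83.8 y 104.5 102.3 106.6
scene crossbar y [119.2 123.9 125. ]
side yellow 16 x 50.3 y 101.76 97.8 105.8
side red 21 x 78.4 y 103.37 97.6 108.7
side crossbar y [116.  121.2 124.8]
```

Call:
servo_tool([
  [0.06, 0, 0.0005, 0, 0, 0, 0],
  [0.045, 0, 0.0005, 0, 0, 0, 0],
  [0.03, 0, 0.0005, 0, 0, 0, 0],
  [0.0, 0, 0.0005, 0, 0, 0, 0],
  [0.0, 0, 0.0005, 0, 0, 0, 0],
], newtons=50)

```text
t: 8.93
eef_pos: [498.6, 147.4, 98.6]
eef_rot: [0.676, 0.737, 0.001, -0.0]
force: [0.9, -4.5, 6.5]
opening: 0.245
```

Call:
servo_tool([
  [0.0, 0, 0, 0, 0, 0, 0],
  [0.0, 0, 0, 0, 0, 0, 0],
  [0.0, 0, 0, 0, 0, 0, 0],
])

```text
t: 9.3
eef_pos: [498.7, 147.2, 98.6]
eef_rot: [0.676, 0.737, 0.001, -0.0]
force: [1.9, -4.4, 2.3]
opening: 0.246
```

```bash
python3 -c "import meas;meas.run('d')"
```

```text
9.3 [498.7 147.2  98.6] [ 1.9 -4.4  2.3] 0.2464445403114479
wrist yellow 610 x 44.0 y 103.12 100.7 105.5
wrist red 529 x 78.7 y 103.52 100.0 106.6
wrist crossbar y [117.9 122.3 123. ]
scene yellow 25 x 44.7 y 104.29 102.4 106.1
scene red 21 x 83.8 y 104.5 102.3 106.6
scene crossbar y [119.4 124.  125. ]
side yellow 16 x 50.3 y 101.76 97.8 105.8
side red 21 x 78.4 y 103.37 97.6 108.7
side crossbar y [115.9 120.8 125. ]
```

View pics/wrist_d.png

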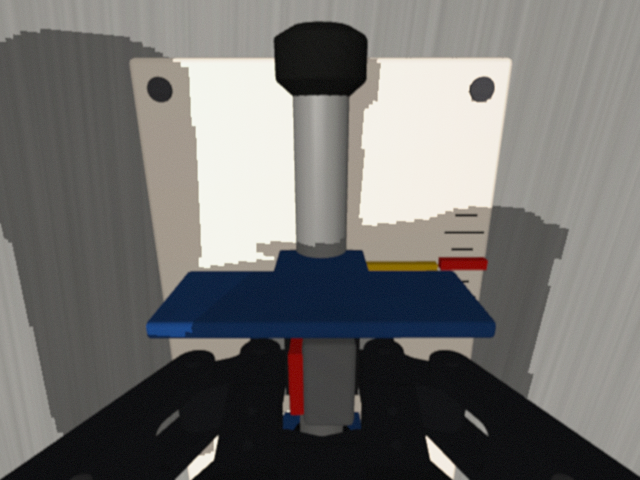

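Lever (295,375) is flat against the block at (328,380), and the opening of about 21 mm matches the 22 mm stack. The pointer (402,266) is within about 0.5 mm of the mark (463,264), so I make a tiny final nudge.

Call:
servo_tool([
  [0.0, 0, 0.0005, 0, 0, 0, 0],
  [0.0, 0, 0.0008, 0, 0, 0, 0],
  [0.0, 0, 0.0008, 0, 0, 0, 0],
  [0.0, 0, 0.0008, 0, 0, 0, 0],
], newtons=60)

```text
t: 9.95
eef_pos: [498.7, 147.9, 98.7]
eef_rot: [0.676, 0.737, 0.001, -0.0]
force: [0.4, -3.8, 2.5]
opening: 0.243
```

```bash
python3 - <<'E'
import meas;meas.run('e')
from h import *
from bench import optics,env
p,d=optics.capture("scene");c=optics.get_calibration("scene");W,ok=cloud(p,d,c);o=masks(p)['orange']&ok&(W[...,1]<100)&(W[...,0]>350)
print('handle',np.median(W[o],0),W[o].max(0))
cv2.imwrite('pics/scene_z.png',cv2.resize(p[170:370,220:450,::-1],None,fx=3,fy=3))
E
```

```text
9.95 [498.7 147.9  98.7] [ 0.4 -3.8  2.5] 0.24322619103217114
wrist yellow 599 x 43.8 y 103.86 101.4 106.2
wrist red 545 x 79.1 y 103.48 100.1 106.7
wrist crossbar y [118.6 123.  123.7]
scene yellow 24 x 44.1 y 105.08 103.4 106.8
scene red 21 x 83.8 y 104.5 102.3 106.6
scene crossbar y [119.9 124.8 125.8]
side yellow 15 x 50.3 y 102.07 97.9 106.5
side red 21 x 78.4 y 103.37 97.6 108.7
side crossbar y [116.8 121.6 125.5]
handle [557.71517811 -49.0947724   81.46445695] [576.18298532 -43.66146008  87.09441362]
```

View pics/scene_z.png

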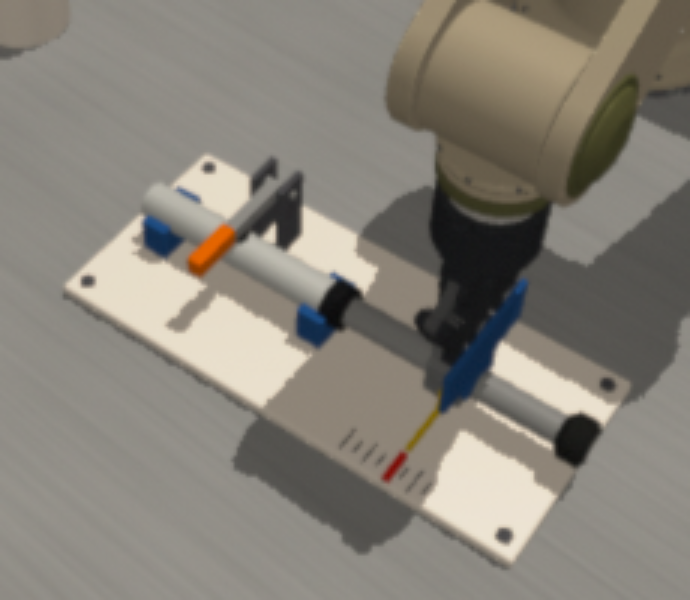

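The scene crop shows the clamp down across the tube with its handle at (212,250). The yellow pointer at (422,430) lines up with the red mark at (395,467) to within half a millimetre. All is in place, so I hand in.

```bash
python3 -c "
from bench import order,env
print(order.hand_in());s=env.get_state();print(s['t'],s['eef_pos'],s['opening'])"
```

```text
the job is handed in; nothing more can be done
None
the job is handed in; nothing more can be done
```

The job is done and handed in at about 10 s. The arm is still gripping block and lever at 60 N.

- **Clamp:** I pushed the arm over with closed fingers and pressed it onto the tube. It met a firm stop at about 25 N, and the handle then measured level.
- **Leg and lever:** I drew the leg out by the crossbar to an extension of about 53 mm, then shut the lever only there. The gripper opening reads about 21 mm against the nominal 22 mm, and the lever looked flat against the block before the last nudge.
- **Pointer at the mark:** The wrist and scene views put the pointer 0.4 to 0.6 mm past the mark. The side view, with only 15 to 20 pixels on each, puts it 1.3 mm short, so the cameras disagree slightly.
- **Other things:** I never moved the arm low near the bowl, jug or basket, but I did not check their places again at the end.

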